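# Close the glaze mill jar

## Task

Close the glaze mill jar: set the handled lid down in the jar's collar with its three pins through the three gaps, then turn it clockwise by its bar handle until the ramps have drawn it firmly down on the seal - properly tight, but do not overtighten and crush the seal. Leave the tub, the mug and the brush where they are.

Things in the scene. Friction and masses are not known exactly. Their poses are not given: they have to be found in the camera images.
- jar: White porcelain mill jar, 140 mm in diameter, open top, held in a dark steel stand (168 mm across) fixed to the bench. Origin on its axis at bench height, z up. On its neck a steel bayonet collar: inside 120 mm, outside 134 mm, top 160 to 165 mm above the bench, with three inward lugs (inside diameter 104 mm) and three gaps of 40 degrees, centred on the jar's +x axis and at 120 and 240 degrees.
- jar_seal (a point): Top centre of the red silicone seal ring (outside 98 mm, inside 78 mm) in the jar's rim, 146 mm above the bench. It springs down 1 mm for each 12 N of squeeze, at most 6 mm. The lid is properly tight when it squeezes the seal with about 28 N (good: 20 to 36 N); 55 N crushes it.
- jar_gap (a point): The middle of one gap (all three carry a red mark on the collar), 56 mm from the axis, 150 mm up, on the jar's +x side. Seen from above each lug begins 20 degrees clockwise of a gap's centre and runs 80 degrees clockwise. Its underside is a ramp that falls 8 mm per radian (0.14 mm per degree), with a stop 94 degrees from the gap's centre.
- jar_band (a point): The collar on the neck, on the jar's axis at 143 mm. It is a clamp band whose height differs each time and is not in any reading: its ramps start anywhere from 155.5 to 160.5 mm up. So from the gap's centre the lid turns loose for at least 28 and at most 66 degrees before the ramps bite on its pins; where, must be felt.
- lid: Loose aluminium lid, about 0.36 kg: disc 100 mm in diameter, 10 mm thick, T-bar on top. Origin at the centre of its flat underside, z up; it starts flat on the bench. Three brass pins, 8 mm thick, axes 5 mm above the underside, tips 58.5 mm from the axis, at its +x axis and at 120 and 240 degrees; all three ways into the gaps are equal. Set in the gaps it lies on the seal, free of the ramps.
- lid_grip (a point): Middle of the lid's handle, 47 mm above the underside, on the lid's axis: a black bar (steel in the middle) along the lid's x axis, 170 mm long, 16 mm wide, 14 mm high (40 to 54 mm above the underside), on a central post 16 mm thick. Good for lifting the lid.
- lid_end (a point): On the bar, 72 mm from the lid's axis, by its red-capped +x end. Turned clockwise the lid is loose (under 1 N here), then the ramps bite and the squeeze grows 1.7 N per degree of lid turn. At 28 N, some 14 degrees (hand 17) past the bite, a sideways push here takes about 6.4 N (5.5 to 7.3 by friction; 0.46 N m). The lid sinks as it turns: do not hold it up. Friction keeps it where it is left.
- tub: Orange glaze tub with a white lid, 98 mm in diameter, 100 mm tall, origin at the centre of its underside; to be left alone.
- mug: White ceramic mug, 80 mm in diameter, 95 mm tall, origin at the centre of its underside; to be left alone.
- brush: Glazing brush with a wooden handle, 200 mm long, lying along its x axis; to be left alone.
Not all that is in view belongs to the job. Leave any purple look-alike of the lid alone. What is shaped like the jar but blue is not meant.

How it is judged (in metres and radians):
On the way:
1. the lid lies in the collar, level, its pins down through the gaps (underside no more than 149.5 mm above the bench) (horizontal distance between lid and jar below 0.005 m and z of lid in the frame of jar between 0.138 and 0.1495 m and angle between lid's own z axis and vertical below 0.06 rad), for 0.2 s.
At the end, for the whole second after the job is handed in: The lid is locked in the collar, centred within 5 mm and level within 3 degrees, at rest and let go, and presses on the jar's seal with 20 to 36 N; tub, mug and brush are within 30 mm of where they stood (contact force between lid and jar between 20 and 36 N and horizontal distance between lid and jar below 0.005 m and z of lid in the frame of jar below 0.1455 m and angle between lid's own z axis and vertical below 0.05 rad and linear speed of lid below 0.01 m/s and distance of each of tub, mug, brush from where it was at the start of the episode below 0.03 m); the robot touches nothing.
It fails at once if the lid is pressed on the jar's seal with more than 55 N (seal crushed: dropped in, pushed down hard or overtightened) (contact force between lid and jar above 55 N).
It fails at once if tub, mug or brush moved by more than 30 mm (distance of any of tub, mug, brush from where it was at the start of the episode above 0.03 m).
It also fails if it takes over 72 s, if anything falls off the work surface, if the arm or the gripper's body presses on something with over 40 N, if the wrist force passes 120 N, or if a joint passes its speed limit or range.

## Robot

A 6-joint arm with a two-finger parallel gripper is mounted at the origin on the work surface. World frame = base frame: x ahead of the robot, y to its left, z up, the work surface at z = 0. Lengths are in mm, angles in rad, forces in N, time in s.
With the tool pointing down it reaches from about 400 to 825 mm from the base axis. Payload 7 kg.
Tool frame: the origin (TCP) lies at the very end of the fingers, on their centre line; the grasp point (between the pads) lies 19 mm behind it; z points along the fingers, y is the line along which they close (so a half turn about z gives the same grasp; the last joint's range is limited). The gripper opens to 88 mm and grips with 3 to 60 N. Pads are 19 mm wide; open, the fingers measure 130 mm over their backs; the gripper's body (78 mm by 193 mm) begins 47 mm behind the grasp point.
Start: joints at [-0.998, 0.359, 0.012, 0, -1.224, -0.288], TCP at [189.625, -647.794, 226.561] pointing down, gripper open.
Joint ranges: [-3.07, 3.07], [-1.43, 2.12], [-1.02, 1.25], [-3.03, 1.67], [-3.05, -0], [-3.03, 3.03]. Speed limits (rad/s): [2.39, 2.39, 3.01, 3.14, 3.14, 3.14].

## Interface

Orientations are given as a rotation vector (axis times angle).
In Python, from rig import robot, monitor, eyes, job, finder gives the robot as it stands. The module is installed in compiled form; this text tells all that it offers. Calls block until the motion is done:
- robot.reach(position, orientation): joint-space move of the TCP to a pose.
- robot.servo_line(position, rate=150, frame=None, guard=None): straight line of the TCP; frame=None keeps the orientation; rate is the mean speed in mm/s. With guard (N) it stops when the force on the tool has changed by that much, and returns True; else False.
- robot.goto_joints(angles): joint-space move.
- robot.move_gripper(opening): finger opening in mm; the grip force is fixed at half the most; returns when the fingers have stopped.
- robot.dwell(seconds).
- robot.ik(position, orientation): joint angles nearest the present ones, or None.
- monitor.read_state(): the state.
- eyes.grab_frame(name): name is "scene" or "side" or "wrist"; returns a dict with "pixels" (384x512x3 uint8, blue, green, red), "camera_matrix" (3x3 intrinsics, pixels), "world_from_camera" (4x4, takes a point from camera to world coordinates); the wrist camera has in their place "T_tool_cam" (4x4, takes a point from camera to tool coordinates, whose origin is the TCP and whose axes are the flange's). Camera axes: x right, y down, z forward; pixel columns grow to the right and rows downward; lengths in mm; the calibration is good to about 2 mm. A picture is of the moment at which its call begins: read the wrist's pose just before it. There is no depth.
A pose or a line that the arm cannot do raises robot.IKError and nothing moves.
- job.finish_job(): hands the job in; it is judged then, once.
Trained networks look in a picture, given as the dict that the camera call returned (one of the last four; its "shot" number tells which), for a name from the list of things; names that differ only in an ending like _2 or _b are one class to them, and where a whole thing is asked for, a point or a joint stands for the part that bears it (a point fixed in the world has none). Each returns a list of dicts, best first, with "conf" (0 to 1); they miss things now and then, are a little off and sometimes report something else, mostly with a low value. They report only what shows in the picture. A call takes as long as a camera call. They do not tell look-alikes from the thing itself.
- finder.find_in(picture, thing): "xy" ([column, row] in pixels, amid what is visible of it).
- finder.outline_of(picture, thing): "mask" (384x512 bool, what is visible of it) and "xy" ([column, row] in pixels, amid what is visible of it).
The state is a dict: "time_s": time; "joint_positions": joint angles; "qd": joint speeds; "tau": joint torques, N m; "ee_pos": TCP position; "tool_rot": TCP orientation; "ft_force": force on the tool from outside, world axes, zero at the start; "moment": the same for the moment, N m; "gripper_width": finger opening in mm; "finger_force": force on a finger pad.
Only numpy, scipy, OpenCV 4.12 (cv2) and the standard library are available. Lean on these libraries where they do the work, as an engineer would, in place of code of your own. Each camera call takes 0.05 s, during which the arm holds its last target. There are 200 camera calls.

## Working session

There is one attempt and no reset: what is moved stays moved. The work goes in short steps, each a Python script; the robot and the scene stay as the last script left them, time stands still between calls to the robot, and variables do not carry over. Pictures are saved under pics/ and viewed, at most 10 in all, crops included, and the job is handed in when it is done.

```bash
mkdir -p pics; cat > h.py <<'E'
import numpy as np, cv2
from scipy.spatial.transform import Rotation as R
from rig import robot, monitor, eyes, job, finder
def cam(f):
    K=np.array(f["camera_matrix"])
    if "world_from_camera" in f: return K,np.array(f["world_from_camera"])
    return K,f["T"]
def wrist():
    s=monitor.read_state(); f=eyes.grab_frame("wrist")
    T=np.eye(4);T[:3,:3]=R.from_rotvec(s["tool_rot"]).as_matrix();T[:3,3]=s["ee_pos"]
    f["T"]=T@np.array(f["T_tool_cam"]); return f
def ray(f,xy,z):
    K,T=cam(f); d=T[:3,:3]@np.linalg.solve(K,[xy[0],xy[1],1.]); return T[:3,3]+d*(z-T[2,3])/d[2]
def proj(f,p):
    K,T=cam(f); c=T[:3,:3].T@(np.array(p)-T[:3,3]); u=K@c; return u[:2]/u[2]
def down(yaw): # tool down, tool y along world angle yaw+90deg; tool x along yaw
    return (R.from_euler('z',yaw)*R.from_euler('x',np.pi)).as_rotvec()
E
python3 - <<'E'
from h import *
s=monitor.read_state();print(s["time_s"],s["tool_rot"],s["ft_force"])
a=eyes.grab_frame("scene");b=eyes.grab_frame("side")
cv2.imwrite("pics/a.png",cv2.resize(a["pixels"],(800,600)));cv2.imwrite("pics/b.png",cv2.resize(b["pixels"],(800,600)))
for n,f,z in(("scene",a,0),("side",b,0)):
  for t in("jar","lid","tub","mug","brush"):
    print(n,t,[(np.round(d["xy"]),round(d["conf"],2),ray(f,d["xy"],{"jar":100,"lid":30,"tub":50,"mug":48,"brush":5}[t]).round()[:2]) for d in finder.find_in(f,t)])
E
```

```text
0.0 [ 4.45593351e-01 -3.10945307e+00 -2.57199730e-03] [ 0.4481638  -0.18720836 -0.08327805]
scene jar [(array([318., 196.]), 0.98, array([636.,  89.])), (array([282., 122.]), 0.77, array([350., 199.]))]
scene lid [(array([185., 240.]), 0.76, array([ 525., -206.])), (array([143., 191.]), 0.73, array([ 322., -214.])), (array([222., 169.]), 0.63, array([358.,  -3.]))]
scene tub [(array([310., 252.]), 0.69, array([725.,  -5.])), (array([316., 192.]), 0.56, array([584., 134.]))]
scene mug [(array([318., 194.]), 0.68, array([590., 134.])), (array([377., 218.]), 0.6, array([733., 195.]))]
scene brush []
side jar [(array([205., 248.]), 0.93, array([527., 191.])), (array([288., 339.]), 0.66, array([283., 260.]))]
side lid [(array([384., 204.]), 0.95, array([ 301., -191.])), (array([327., 255.]), 0.88, array([338.,  16.])), (array([308., 170.]), 0.86, array([ 513., -190.]))]
side tub [(array([195., 163.]), 0.77, array([752., -29.]))]
side mug [(array([135., 221.]), 0.85, array([736., 197.]))]
side brush [(array([248., 137.]), 0.79, array([ 736., -234.])), (array([206., 249.]), 0.29, array([578., 141.]))]
```

View pics/a.png

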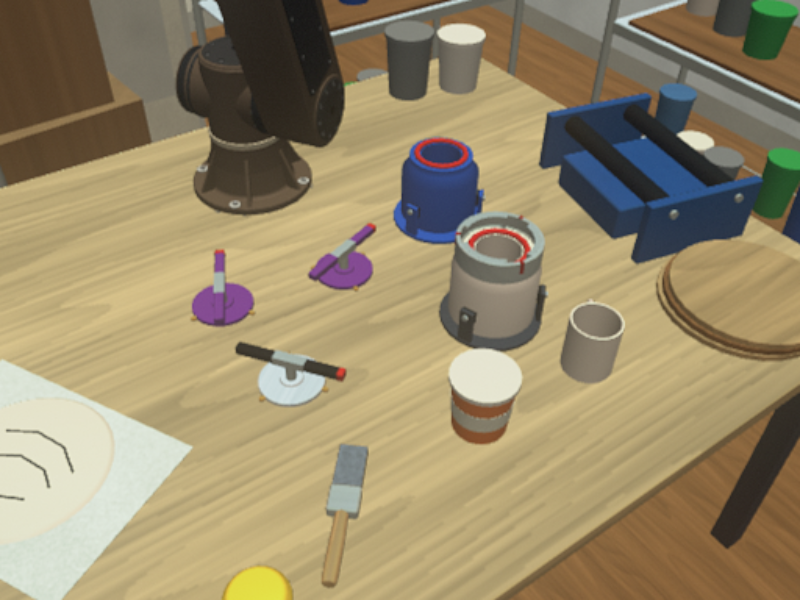

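View pics/b.png

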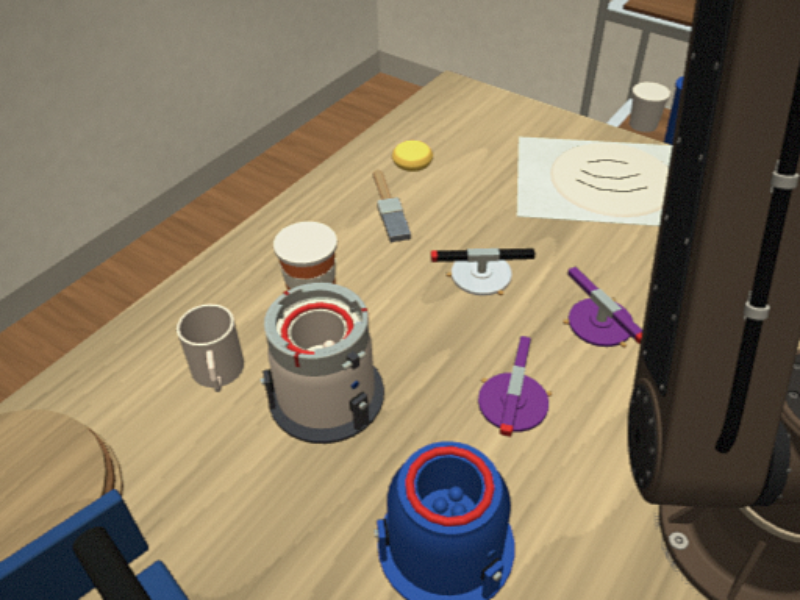

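Lid candidates in scene pixels: silver disc with black bar (185,240), and purple ones (143,191) and (222,169). The silver one fits; purple are the look-alikes. Jar candidates: white (318,180) and blue (282,122). The white one is meant. I'll go above both and take close looks with the wrist camera.

```bash
python3 - <<'E'
from h import *
a=eyes.grab_frame("scene");b=eyes.grab_frame("side")
for n,p,q,z in(("jar",(320,152),(203.5,203.5),165),("grip",(186,230),(309,162.5),47),("end",(218.5,238.5),(278,163),47)):
    print(n,ray(a,p,z).round(),ray(b,q,z).round())
f=eyes.grab_frame("wrist");print(np.array(f["T_tool_cam"]).round(2),f["camera_matrix"])
J=(ray(a,(320,152),165)+ray(b,(203.5,203.5),165))/2
L=(ray(a,(186,230),47)+ray(b,(309,162.5),47))/2
E=(ray(a,(218.5,238.5),47)+ray(b,(278,163),47))/2
yaw=np.arctan2(*(E-L)[1::-1]);print(np.degrees(yaw))
# view jar first, then lid
y0=np.arctan2(J[1],J[0])
print(robot.ik([J[0],J[1],330],down(y0)),robot.ik([L[0],L[1],230],down(y0)))
E
```

```text
jar [572. 140. 165.] [565. 143. 165.]
grip [ 514. -195.   47.] [ 516. -200.   47.]
end [ 578. -148.   47.] [ 580. -153.   47.]
[[   0.     -0.96   -0.29   77.37]
 [   1.      0.      0.      1.6 ]
 [   0.     -0.29    0.96 -159.2 ]
 [   0.      0.      0.      1.  ]] [[274.0752977    0.         254.88560532]
 [  0.         274.0752977  189.95847357]
 [  0.           0.           1.        ]]
36.56420455187841
[ 0.57805534  0.1626283  -0.02049214  0.         -1.38767588  1.23708631] [-1.11046399e-02  1.54310511e-01 -2.56666578e-01 -4.44089210e-16
 -1.15981924e+00  1.82624630e+00]
```

```bash
python3 - <<'E'
from h import *
robot.reach([568,141,300],down(0.3))
f=wrist();g=f["pixels"]
np.savez("jar.npz",px=g,K=f["camera_matrix"],T=f["T"])
u=proj(f,[568,141,165]);print("jar expect",u.round(), [(d["xy"],d["conf"]) for d in finder.find_in(f,"jar")])
robot.reach([515,-198,170],down(np.radians(36.6)))
f=wrist();h=f["pixels"]
np.savez("lid.npz",px=h,K=f["camera_matrix"],T=f["T"])
print("lid expect",proj(f,[515,-198,47]).round(),proj(f,[579,-151,47]).round())
for t in("lid_grip","lid_end","lid"): print(t,[(d["xy"],round(d["conf"],2)) for d in finder.find_in(f,t)])
cv2.imwrite("pics/c.png",cv2.resize(g[60:360,60:460],(800,600),interpolation=cv2.INTER_CUBIC));cv2.imwrite("pics/d.png",cv2.resize(h,(800,600),interpolation=cv2.INTER_CUBIC))
print(monitor.read_state()["time_s"])
E
```

```text
jar expect [256. 181.] [([255.8, 163.6], 0.7), ([182.0, 296.7], 0.59)]
lid expect [256. 185.] [257. 107.]
lid_grip [([257.7, 173.2], 0.86), ([186.9, 298.6], 0.68), ([41.1, 190.9], 0.58)]
lid_end [([189.7, 293.8], 0.97), ([257.0, 172.2], 0.84), ([39.4, 189.1], 0.83)]
lid [([191.9, 298.5], 0.85), ([257.6, 172.3], 0.78), ([39.4, 189.0], 0.71)]
5.5
```

View pics/c.png

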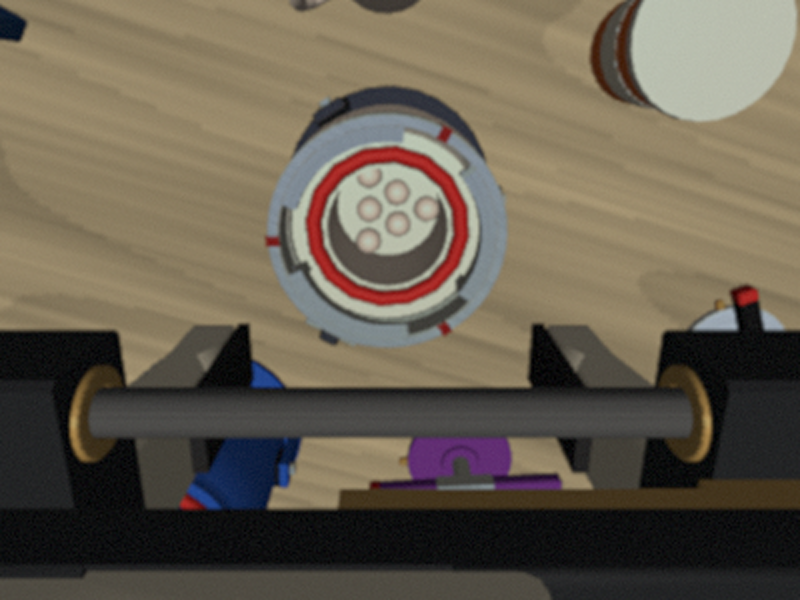

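View pics/d.png

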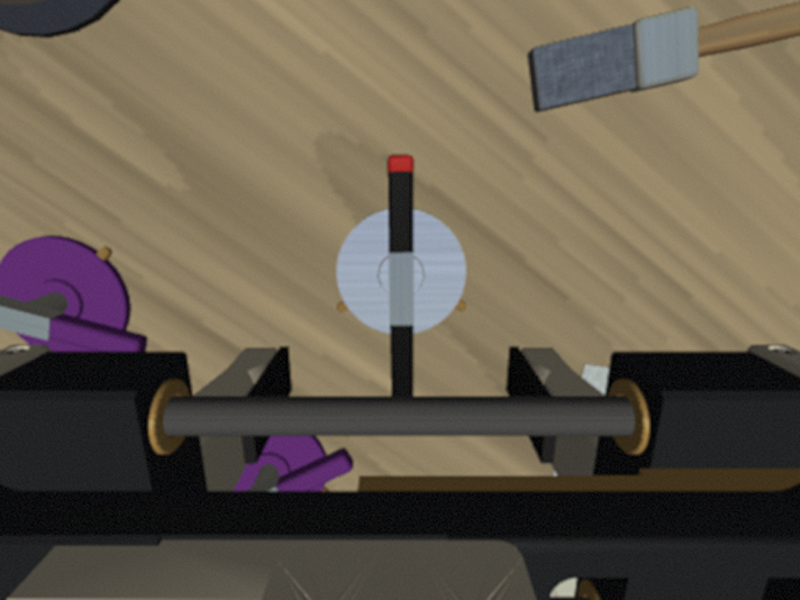

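```bash
python3 - <<'E'
from h import *
d=np.load("jar.npz");f=dict(camera_matrix=d["K"],T=d["T"])
hs=cv2.cvtColor(d["px"],cv2.COLOR_BGR2HSV)
m=(((hs[...,0]<8)|(hs[...,0]>172))&(hs[...,1]>130)&(hs[...,2]>80)).astype(np.uint8)
m[:60]=0;m[240:]=0
n,l,st,c=cv2.connectedComponentsWithStats(m)
for i in range(1,n):
    if st[i,4]<6: continue
    if st[i,4]>300:
        cs,_=cv2.findContours((l==i).astype(np.uint8),cv2.RETR_EXTERNAL,cv2.CHAIN_APPROX_NONE)
        P=np.array([ray(f,p,146)[:2] for p in cs[0][:,0]],np.float32);C,r=cv2.minEnclosingCircle(P)
        A=np.c_[2*P,np.ones(len(P))];s=np.linalg.lstsq(A,(P**2).sum(1),rcond=None)[0];C=s[:2]
        print("seal",C,np.sqrt(s[2]+C@C))
marks=[ray(f,c[i],164)[:2] for i in range(1,n) if 6<=st[i,4]<=300 ]
for i in range(1,n): 
    if 6<=st[i,4]<=300:print(c[i].round(1),st[i])
for p in marks:
    v=p-C;print(p.round(1),np.hypot(*v).round(1),np.degrees(np.arctan2(v[1],v[0])).round(1))
E0=[ray(f,(60+a/2,60+b/2),165)[:2] for a,b in((268,230),(507,230),(387.5,113),(387.5,347))]
print("collar",np.mean(E0,0),np.linalg.norm(E0[0]-E0[1]),np.linalg.norm(E0[2]-E0[3]))
d=np.load("lid.npz");f=dict(camera_matrix=d["K"],T=d["T"])
for q,z in(((400,271),10),((400,288),54),((400,156),54)): print("lid",ray(f,np.array(q)*.64,z).round(1))
g=ray(f,(256,184),54);e=ray(f,(256,100),54);print(np.degrees(np.arctan2(e[1]-g[1],e[0]-g[0])))
hs=cv2.cvtColor(d["px"],cv2.COLOR_BGR2HSV)
E
```

```text
seal [570.18243409 144.40354814] 46.42191899246456
[282.2 126.6] [280 123   6   8  27]
[195.8 180.5] [193 179   7   4  26]
[433.4 207.9] [428 204  11   9  73]
[282.  223.9] [280 222   5   5  17]
[632.3 131.6] 63.4 -11.6
[548.4 204.5] 63.9 109.9
[597.3 -63.2] 209.4 -82.5
[527.3  96.1] 64.6 -131.6
collar [571.71772195 144.25195887] 131.6153435492318 132.78282102573598
lid [ 518.2 -195.8   10. ]
lid [ 516.9 -196.5   54. ]
lid [ 584.  -146.4   54. ]
36.75716617248642
```

```bash
python3 - <<'E'
from h import *
y=np.radians(36.7)
robot.reach([517.3,-196.3,120],down(y))
robot.servo_line([517.3,-196.3,30],rate=100)
robot.move_gripper(0)
s=monitor.read_state();print(s["gripper_width"],s["finger_force"])
robot.servo_line([517.3,-196.3,230],rate=200)
y=np.radians(-11)
robot.reach([571,144.3,240],down(y))
f=wrist();s=monitor.read_state();print(s["time_s"],s["gripper_width"],s["ft_force"],np.array(s["ee_pos"]).round(1),s["joint_positions"][5])
np.savez("held.npz",px=f["pixels"],K=f["camera_matrix"],T=f["T"])
cv2.imwrite("pics/e.png",cv2.resize(f["pixels"][60:360,60:460],(800,600),interpolation=cv2.INTER_CUBIC))
E
```

```text
15.610871309951118 29.999987315386534
10.4917 15.86654645009299 [ 0.30602584  0.04533265 -4.34271113] [570.9 143.4 239.6] 0.8006826456834376
```

View pics/e.png

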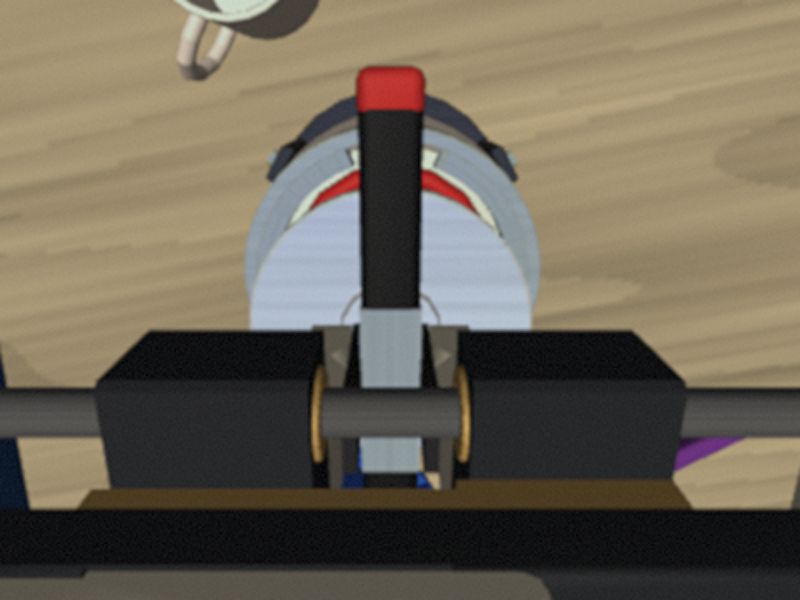

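Shows the lid held level, its bar over a gap (gap edges at crop columns 348 and 440, bar at 391), collar centred at about 393.

```bash
python3 - <<'E'
from h import *
d=np.load("held.npz");f=dict(camera_matrix=d["K"],T=d["T"])
y=np.radians(-11);ux=np.array([np.cos(y),np.sin(y)]);uy=np.array([-ux[1],ux[0]])
t=np.array([570.9,143.4])
def q(a,b,z):
    v=ray(f,(60+a/2,60+b/2),z)[:2]-t; return np.round([v@ux,v@uy],1)
print("bar tip (85?)",q(391,67,263),"disc sides",q(250,318,220),q(532,318,220))
print("collar sides",q(246,258,165),q(540,258,165),"collar far edge(67 from axis)",q(391,125,165))
robot.servo_line([571,144.3,185],rate=80)
hit=robot.servo_line([571,144.3,173],rate=25,guard=4)
s=monitor.read_state();print(hit,np.array(s["ee_pos"]).round(1),np.round(s["ft_force"],1),np.round(s["moment"],2),s["time_s"])
E
```

```text
bar tip (85?) [82.6  1.3] disc sides [ 1.5 50.4] [  1.7 -48.6]
collar sides [ 7.3 65.2] [  7.5 -65.4] collar far edge(67 from axis) [64.8  0.9]
True [571.3 144.4 175.1] [-2.8  0.4  7.5] [0.03 0.81 0.02] 11.775
```

```bash
python3 - <<'E'
from h import *
robot.move_gripper(34)
robot.dwell(0.3)
s=monitor.read_state();print(np.round(s["ft_force"],1),np.round(s["moment"],2))
robot.servo_line([571,144.3,230],rate=200)
b=np.array([571,144.3])-60*np.array([np.cos(-.192),np.sin(-.192)])
robot.servo_line([b[0],b[1],270],rate=200)
f=wrist();print(monitor.read_state()["time_s"])
np.savez("set.npz",px=f["pixels"],K=f["camera_matrix"],T=f["T"])
cv2.imwrite("pics/f.png",cv2.resize(f["pixels"][60:360,60:460],(800,600),interpolation=cv2.INTER_CUBIC))
E
```

```text
[-0.5  0.2 -0.3] [-0.06  0.17 -0.03]
13.6417
```

View pics/f.png

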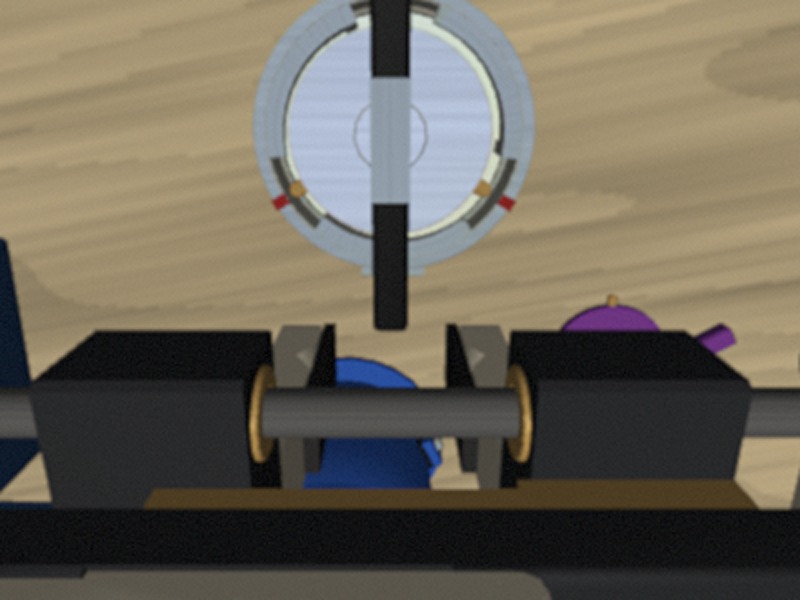

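The lid sits in the collar with its pins at the red-marked gaps (crop 297,187 and 484,187). Next I turn it at the bar end with the fingers straddling the bar.

```bash
cat > turn.py <<'E'
from h import *
C=np.array([571.3,144.3]);Z=178;r=72
def P(a,z=Z):
    t=np.radians(a);return [C[0]+r*np.cos(t),C[1]+r*np.sin(t),z]
def ft(a,base):
    t=np.radians(a);v=np.array(monitor.read_state()["ft_force"])-base
    return v@[-np.sin(t),np.cos(t),0],v[2]
E
python3 - <<'E'
from turn import *
import json
robot.reach(P(-11,235),down(np.radians(-11)))
robot.move_gripper(26)
robot.servo_line(P(-11),rate=100)
robot.dwell(.2)
base=np.array(monitor.read_state()["ft_force"]);print(base.round(2))
a=-11;log=[]
while a>-100:
    a-=3
    robot.servo_line(P(a),rate=18,frame=down(np.radians(a)))
    F,z=ft(a,base);log.append((a,F,z))
    if F>2.2 or abs(z)>5: break
s=monitor.read_state()
print(s["time_s"],[(a,round(F,2),round(z,2)) for a,F,z in log],np.array(s["ee_pos"]).round(1))
json.dump(dict(base=base.tolist(),log=log),open("log.json","w"))
E
```

```text
[0.15 0.71 0.59]
23.8417 [(-14, np.float64(-1.12), np.float64(-0.49)), (-17, np.float64(-0.85), np.float64(-0.39)), (-20, np.float64(-0.38), np.float64(-0.67)), (-23, np.float64(-1.26), np.float64(-0.99)), (-26, np.float64(-0.49), np.float64(-0.76)), (-29, np.float64(-0.78), np.float64(-0.72)), (-32, np.float64(-0.18), np.float64(-1.52)), (-35, np.float64(-0.55), np.float64(-0.91)), (-38, np.float64(-0.09), np.float64(-1.16)), (-41, np.float64(0.06), np.float64(-0.14)), (-44, np.float64(-0.78), np.float64(-0.81)), (-47, np.float64(-0.61), np.float64(-0.02)), (-50, np.float64(-0.43), np.float64(0.19)), (-53, np.float64(-0.98), np.float64(-0.98)), (-56, np.float64(-0.3), np.float64(-0.77)), (-59, np.float64(-0.21), np.float64(-0.48)), (-62, np.float64(-0.14), np.float64(-0.49)), (-65, np.float64(-1.02), np.float64(-0.56)), (-68, np.float64(-0.73), np.float64(-0.75)), (-71, np.float64(-0.39), np.float64(-1.59)), (-74, np.float64(1.09), np.float64(-0.95)), (-77, np.float64(0.94), np.float64(-2.05)), (-80, np.float64(3.18), np.float64(-2.21))] [583.8  73.4 178. ]
```

```bash
cat >> turn.py <<'E'
def avg(a,base,n=12):
    o=[]
    for _ in range(n): robot.dwell(.025);o.append(ft(a,base))
    return np.mean(o,0)
E
python3 - <<'E'
from turn import *
import json
D=json.load(open("log.json"));base=np.array(D["base"])
out=[]
for a in(-80,-82,-84,-86):
    robot.servo_line(P(a),rate=12,frame=down(np.radians(a)))
    F,z=avg(a,base);out.append((a,round(F,2),round(z,2)))
    if F>5.3: break
print(out,monitor.read_state()["time_s"],monitor.read_state()["moment"])
E
```

```text
[(-80, np.float64(2.16), np.float64(-2.06)), (-82, np.float64(4.21), np.float64(-3.67)), (-84, np.float64(3.53), np.float64(-3.35)), (-86, np.float64(4.76), np.float64(-4.26))] 26.3667 [ 0.03656602 -1.70858182  0.04612428]
```

```bash
python3 - <<'E'
from turn import *
import json
D=json.load(open("log.json"));base=np.array(D["base"])
out=[]
for a,z in((-86,176.5),(-87,176.2),(-88,176)):
    robot.servo_line(P(a,z),rate=8,frame=down(np.radians(a)))
    F,fz=avg(a,base,20);out.append((a,round(F,2),round(fz,2)))
print(out,monitor.read_state()["time_s"])
E
```

```text
[(-86, np.float64(4.06), np.float64(2.25)), (-87, np.float64(4.64), np.float64(3.03)), (-88, np.float64(5.27), np.float64(3.09))] 28.8167
```

```bash
python3 - <<'E'
from turn import *
import json
D=json.load(open("log.json"));base=np.array(D["base"])
out=[]
for a in(-82,-80,-78):
    robot.servo_line(P(a,177),rate=15,frame=down(np.radians(a)))
    F,fz=avg(a,base,20);out.append((a,round(F,2),round(fz,2)))
print(out,monitor.read_state()["time_s"])
f=eyes.grab_frame("side")
E
```

```text
[(-82, np.float64(-0.18), np.float64(-0.47)), (-80, np.float64(-0.19), np.float64(-0.82)), (-78, np.float64(-1.25), np.float64(-0.29))] 31.6083
```

```bash
python3 - <<'E'
from turn import *
import json
D=json.load(open("log.json"));base=np.array(D["base"])
out=[]
for a in(-82,-86,-88,-89.5):
    robot.servo_line(P(a,176.6),rate=12,frame=down(np.radians(a)))
    F,fz=avg(a,base,25);out.append((a,round(F,2),round(fz,2)))
    if F>6.4: break
print(out,monitor.read_state()["time_s"])
for a in(-82,-81):
    robot.servo_line(P(a,176.8),rate=15,frame=down(np.radians(a)))
    print(a,avg(a,base,20))
robot.servo_line(P(-81,235),rate=80)
b=np.array(P(-81,235)[:2])*2-C  # camera view from further out
robot.reach([571,144,310],down(np.radians(-81)))
f=wrist();print(monitor.read_state()["time_s"])
cv2.imwrite("pics/g.png",cv2.resize(f["pixels"][60:360,60:460],(800,600),interpolation=cv2.INTER_CUBIC))
E
```

```text
[(-82, np.float64(-0.15), np.float64(-0.77)), (-86, np.float64(4.87), np.float64(-3.3)), (-88, np.float64(5.74), np.float64(-4.68)), (-89.5, np.float64(7.73), np.float64(-6.37))] 35.9583
-82 [-0.25334129 -0.69656541]
-81 [-0.09490226 -0.52896491]
39.4083
```

View pics/g.png

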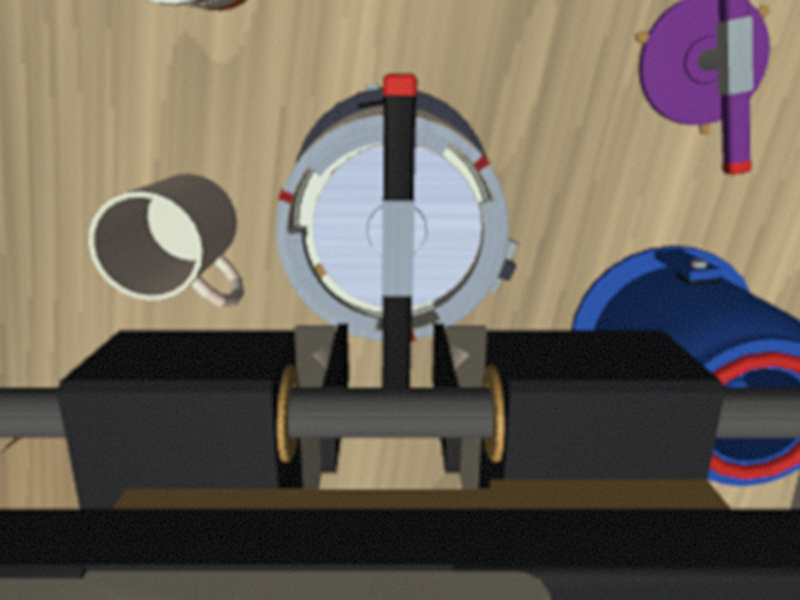

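The lid is locked and centred, with its bar at about -82°. That is about 13.5° past the felt bite, so the squeeze is about 27 N. The push readings agree. The gripper is clear.

```bash
python3 -c "
from h import *
print(job.finish_job())"
```

```text
the job is handed in; nothing more can be done
None
```

The job is handed in, verdict not shown: the lid is locked in the white jar about 13.5° past the bite, squeezing the seal with an estimated 27 N (inferred from turn angle and push force, not measured directly), and the robot never reached for the tub, mug or brush.

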